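# Clamp a batten in the wedge vise

### The arm

A 7-joint arm with a two-finger parallel gripper is mounted at the origin on the work surface. World frame = base frame: x ahead of the robot, y to its left, z up, the work surface at z = 0. Lengths are in m, angles in rad, forces in N, time in s.
With the tool pointing down it reaches from about 0.4 to 0.85 m from the base axis. Payload 6.9 kg.
Tool frame: the origin (TCP) lies midway between the tips of the shut fingers; the grasp point (between the pads) lies behind it (ctrl.pinch_z is the z of the grasp point in the tool frame, in m); z points along the fingers, y is the direction in which the jaws open and shut (so a half turn about z gives the same grasp; the last joint's range is limited). The gripper opens to 85 mm and grips with 20 to 120 N. Pads are 22 mm wide; open, the fingers measure 114 mm over their backs; the gripper's body (76 mm by 85 mm) begins 54 mm behind the grasp point. The pads swing forward as they close: fully open they stand 13 mm farther back than shut.
Start: joints at [1.357, 0.507, -0.238, 1.5, 0.126, 1.149, -0.155], TCP at [0.196, -0.594, 0.231] pointing down, gripper open.
Joint ranges: [-3.08, 3.08], [-0.24, 2.05], [-1.43, 1.35], [0, 2.5], [-1.52, 4.66], [0.17, 1.96], [-2.89, 2.89]. Speed limits (rad/s): [2.39, 2.39, 3.14, 3.14, 3.14, 3.14, 3.14].

### API

Orientations are given as a unit quaternion [w, x, y, z].
In Python, from station import ctrl, get_state, vision, ticket, models gives the robot as it stands. Calls block until the motion is done:
- ctrl.movep(position, orientation): joint-space move of the TCP to a pose.
- ctrl.movel(position, frame=None, max_speed=0.15): straight line of the TCP; frame=None keeps the orientation; max_speed is the mean speed in m/s.
- ctrl.set_joints(angles): joint-space move.
- ctrl.ungrasp() and ctrl.close_gripper(force=None): open the fingers fully, or close them until they stop; force is the grip in N (None keeps the last).
- ctrl.pause(seconds).
- ctrl.ik(position, orientation): joint angles nearest the present ones, or None.
- get_state(): the state.
- vision.grab_frame(name): name is "scene" or "top"; returns (picture, depth): 480x640x3 uint8, blue, green, red; 480x640 float32, m along the optical axis (not along the pixel's ray), 0 where there is no reading.
- vision.camera_info(name): a dict with "mtx" (3x3 intrinsics, pixels), "R" (3x3) and "t" (3): a world point X has camera coordinates R X + t. Camera axes: x right, y down, z forward; pixel columns grow to the right and rows downward; lengths in m; the calibration is good to about 2 mm. A picture is of the moment at which its call begins. camera_info takes no time and is no camera call.
A pose or a line that the arm cannot do raises ctrl.Unreachable and nothing moves.
- ticket.close_job(): hands the job in, once; it reports no verdict.
Trained networks look in the newest picture that a camera, given by its name, has taken for a name from the list of things; names that differ only in an ending like _2 or _b are one class to them, and where a whole thing is asked for, a point or a joint stands for the part that bears it (a point fixed in the world has none). Each returns a list of dicts, best first, with "p" (0 to 1); they miss things now and then, are a little off and sometimes report something else, mostly with a low value. They report only what shows in the picture. A call takes as long as a camera call. They do not tell look-alikes from the thing itself.
- models.recognise(camera, target): "point" ([column, row] in pixels, amid what is visible of it).
- models.masks_of(camera, target): "mask" (480x640 bool, what is visible of it) and "point" ([column, row] in pixels, amid what is visible of it).
The state is a dict: "time": time; "qpos": joint angles; "qd": joint speeds; "tau": joint torques, N m; "tcp_pos": TCP position; "eef_rot": TCP orientation; "contact_force": force on the tool from outside, world axes, zero at the start; "wrist_torque": the same for the moment, N m; "width": finger opening in m.
Only numpy, scipy, OpenCV 4.12 (cv2) and the standard library are available. Lean on these libraries where they do the work, as an engineer would, in place of code of your own. Each camera call takes 0.05 s, during which the arm holds its last target. There are 200 camera calls.

### The job

Clamp the pale batten in the wedge vise. First slide the blue bar up by its black knob until it presses the batten home against the fence; then set the orange thumb wedge, thin end first, into the channel behind the bar and slide it along the bar's ramp, pushing on its low tail, until it jams the bar fast: a steady push of about 15 N, enough to hold the batten firmly without bruising the soft wood. Let go of everything, with the wedge lying flat in its channel, and leave the jar, the sanding block and the screwdriver alone.

Things in the scene. Friction and masses are not known exactly. Their poses are not given: they have to be found in the camera images.
- jig: wedge vise's plywood board, 320 (its x) x 270 (its y) x 18 mm, fixed to the bench; origin at its underside's centre, z up. +x: the way the wedge is driven (roughly away from the robot); +y: from channel to fence. Across y: fixed dark back rail (24 mm high, x = -35 to +65, channel face near y = -7 mm but up to 3.5 mm off, not measured), channel, bar, batten, fence. Channel floor = board's top
- fence: fixed fence along the jig's x near its +y side: dark wood with a firm rubber facing towards the batten (gives about 1 mm under 20 N), together 280 (x) x 30 (y) x 24 mm high; origin at the centre of its underside, on the board, axes as the jig's; the facing's face is 15 mm in -y of the origin. Its y differs a little from vise to vise
- bar: blue sliding bar, 200 mm long (x), 24 mm high, on the board; slides only along the jig's y, 0 to 30 mm from its rearmost place (origin at jig x = 20, y = 26 mm), about 1.5 N friction, stays where left; the jig's axes. Origin on its underside, mid-length; flat front face (to the batten) 10 mm in +y of it. Its back face is the ramp
- ramp (a point): middle of the bar's back face, the ramp, 24.3 mm in -y of the bar's origin, 12 mm up. The face slopes 1 in 7: the bar is 20 mm thick at its -x end, 34.3 in the middle, 48.6 mm at its +x end, so the channel between ramp and back rail narrows towards +x; its mouth is at the -x end. Axes as the jig's
- bar_knob (a point): middle of the black knob on the bar (cylinder 26 mm across, 36 mm high, on a 12 mm neck; the knob's top is 90 mm above the bench); this point is 72 mm above the bench, 50 mm in +x and 8 mm in -y of the bar's origin
- wedge_fin (a point): middle of the upright thumb fin on the loose orange wedge, at first lying flat on the bench at the jig's -y side. Fin 36 long (wedge x) x 16 thick (y) x 34 mm high, on top of the wedge body at the thick end; this point is 49 mm above the wedge's underside, 18 mm from the thick end, 13 mm from the straight -y side that goes to the back rail. x points to the thin end, z up
- wedge_tip (a point): middle of the wedge's thin end face, 16 mm above its underside, 92 mm in +x of the fin's middle; same axes
- wedge_tail (a point): middle of the upright rear face of the wedge's low push tail: a bar 38 long, 18 wide, 18 mm high, flush with the underside, behind the wedge's thick end; this point is 9 mm above the underside, 56 mm in -x of the fin's middle; same axes. The place to push: pushed high on the fin alone, the wedge's rear lifts and it does not hold
- wedge: the same wedge, about 120 g, slick but for the fin; tapered body 110 long (without its tail) x 32 mm high, 14 mm wide at the thin, 29.7 mm at the thick end, +y side sloping 1 in 7 like the ramp. Origin on its underside, 37 mm in +x and 2 mm in -y of the fin's middle; same axes. It jams with its thin end between jig x = +30 and +120 mm, depending on rail and fence: feel for it
- batten: loose pale softwood batten, 260 (x) x 35 (y) x 22 mm, lying on the board a few mm off the fence, between bar and fence; origin at the centre of its underside. The bruise limit is a squeeze of 22 N between bar and batten
- jar: amber jar with a steel lid, 60 mm across, 85 mm high, stands on the bench on the jig's +y side; leave alone
- sander: cork sanding block, 50 x 100 x 31 mm, on the bench on the jig's +y side; leave alone
- driver: screwdriver, 190 mm long, lying on the board behind the back rail (its -y edge); leave alone
Things that resemble listed ones, but are neither listed nor needed, are in the scene too. There is more than one size of the wedge; the job needs the largest.

How it is judged:
By the outcome, as a careful person would: the job done as asked, in the order asked, and still so for the second after the job is handed in, with the robot touching nothing.
It also fails if it takes over 70 s, if anything falls off the work surface, if the arm or the gripper's body presses on something with over 40 N, if the wrist force passes 120 N, or if a joint passes its speed limit or range.

## Working session

There is one attempt and no reset: what is moved stays moved. The work goes in short steps, each a Python script; the robot and the scene stay as the last script left them, time stands still between calls to the robot, and variables do not carry over. Pictures are saved under pics/ and viewed, about 8 in all and at most 12, crops included, and the job is handed in when it is done.

```bash
ls; mkdir -p pics
python3 - <<'E'
from station import ctrl,get_state,vision,models
import cv2,numpy as np
s=get_state();print(s['time'],s['tcp_pos'],s['eef_rot'],s['contact_force'],s['width'],ctrl.pinch_z)
for c in("scene","top"):
    im,d=vision.grab_frame(c);cv2.imwrite(f"pics/{c}0.png",im);np.save(f"{c}0.npy",d)
    i=vision.camera_info(c);print(c,i['mtx'].tolist(),np.round(i['R'],4).tolist(),i['t'])
    for n in("jig","fence","bar","bar_knob","wedge_fin","wedge","wedge_tail","wedge_tip","batten"):
        print(n,[(np.round(r['point']).tolist(),round(r['p'],2)) for r in models.recognise(c,n)][:4])
E
```

```text
pics
0.0 [ 0.19563987 -0.59305471  0.23041604] [-8.87817816e-04  9.87322264e-01  1.58725963e-01 -1.66588012e-04] [-0.02270673 -0.17111599 -0.3739281 ] 0.08526143319649473 -0.0187
scene [[590.4784367024168, 0.0, 322.2801005831715], [0.0, 590.4784367024168, 245.37704128234492], [0.0, 0.0, 1.0]] [[-0.4012, 0.916, -0.0056], [0.6709, 0.2898, -0.6826], [-0.6236, -0.2776, -0.7308]] [ 0.17977678 -0.341048    1.52078647]
jig [([303.0, 300.0], 0.62)]
fence [([358.0, 320.0], 0.93)]
bar [([306.0, 301.0], 0.95)]
bar_knob [([309.0, 298.0], 0.78)]
wedge_fin [([226.0, 180.0], 0.73), ([259.0, 211.0], 0.67), ([193.0, 218.0], 0.65)]
wedge [([262.0, 212.0], 0.7), ([224.0, 179.0], 0.66), ([193.0, 221.0], 0.65), ([310.0, 300.0], 0.26)]
wedge_tail [([263.0, 209.0], 0.79), ([194.0, 220.0], 0.78), ([226.0, 184.0], 0.73)]
wedge_tip [([224.0, 180.0], 0.81), ([192.0, 219.0], 0.64), ([261.0, 207.0], 0.55)]
batten [([341.0, 302.0], 0.83), ([263.0, 209.0], 0.3)]
top [[598.1896069103583, 0.0, 316.6098824500387], [0.0, 598.1896069103583, 237.79893776850872], [0.0, 0.0, 1.0]] [[0.0004, -0.9997, -0.0237], [-0.9933, 0.0023, -0.1153], [0.1153, 0.0236, -0.993]] [0.06269851 0.60263003 0.98780774]
jig [([332.0, 244.0], 0.63)]
fence [([258.0, 216.0], 0.76)]
bar [([309.0, 201.0], 0.8)]
bar_knob [([310.0, 204.0], 0.55)]
wedge_fin [([500.0, 270.0], 0.93), ([431.0, 317.0], 0.91), ([505.0, 352.0], 0.64)]
wedge [([498.0, 271.0], 0.97), ([500.0, 354.0], 0.69)]
wedge_tail [([496.0, 271.0], 0.94), ([430.0, 315.0], 0.77), ([500.0, 352.0], 0.6)]
wedge_tip [([431.0, 316.0], 0.77), ([508.0, 354.0], 0.71), ([335.0, 243.0], 0.68), ([498.0, 270.0], 0.66)]
batten [([272.0, 222.0], 0.59), ([431.0, 316.0], 0.47)]
```

View pics/top0.png

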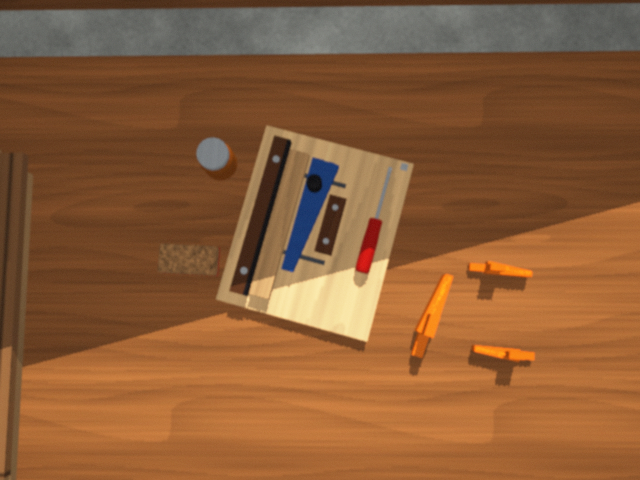

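View pics/scene0.png

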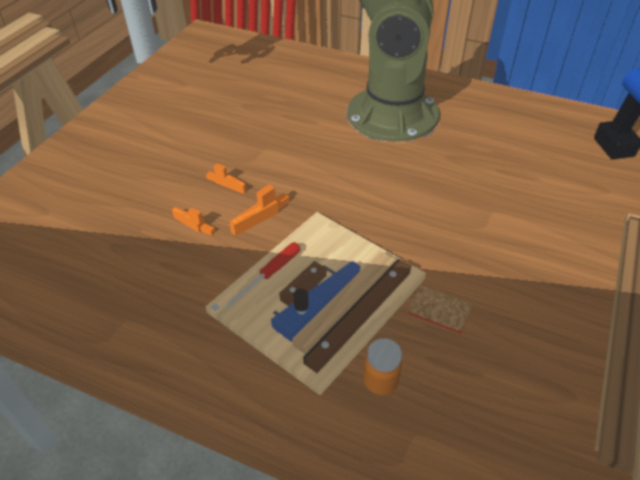

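Three orange wedges show in the top view: A at (431,317), B at (500,270) and C at (503,354). A is clearly the longest, so I choose it and will check it in a crop. The knob is at (314,184), and nothing else resembles it. Next I fit the outlines in both cameras.

```bash
cat > fit.py <<'E'
import numpy as np,cv2
from scipy.optimize import minimize
from station import vision
S=4
def box(x0,x1,y0,y1,z0,z1): return np.array([(x,y,z) for x in(x0,x1) for y in(y0,y1) for z in(z0,z1)])/1e3
def prism(xy,z0,z1): return np.array([(x,y,z) for x,y in xy for z in(z0,z1)])/1e3
# wedge: origin at fin middle in xy, z from underside
WEDGE=[prism([(-18,-13),(92,-13),(92,1),(-18,16.7)],0,32),box(-18,18,-8,8,32,66),box(-56,-18,-9+0,9,0,18)]
BAR=[prism([(-100,10),(100,10),(100,-38.6),(-100,-10)],0,24)]
t=np.linspace(0,2*np.pi,24)
KNOB=[prism([(50+13*np.cos(a),-8+13*np.sin(a)) for a in t],36,72),prism([(50+6*np.cos(a),-8+6*np.sin(a)) for a in t],24,36)]
def proj(P,c):
    i=vision.camera_info(c);q=(P@i['R'].T+i['t'])@i['mtx'].T;return q[:,:2]/q[:,2:]
def place(P,p,z):
    c,s=np.cos(p[2]),np.sin(p[2]);return P@np.array([[c,-s,0],[s,c,0],[0,0,1]]).T+[p[0],p[1],z]
def sil(parts,p,z,c):
    m=np.zeros((480*S,640*S),np.uint8)
    for P in parts:
        h=cv2.convexHull(((proj(place(P,p,z),c)+.5)*S*16).astype(np.int32));cv2.fillConvexPoly(m,h,1,shift=4)
    return m>0
def unproj(uv,z,c):
    i=vision.camera_info(c);r=i['R'].T@np.linalg.solve(i['mtx'],[uv[0],uv[1],1]);o=-i['R'].T@i['t'];return o+r*(z-o[2])/r[2]
def hsv(im): return cv2.cvtColor(cv2.resize(im,None,fx=S,fy=S,interpolation=cv2.INTER_CUBIC),cv2.COLOR_BGR2HSV).astype(int)
def colmask(im,kind):
    h=hsv(im);H,s,v=h[...,0],h[...,1],h[...,2]
    if kind=='orange': return (H>=8)&(H<=18)&(s>205)&(v>150)
    return (H>100)&(H<130)&(s>120)
def fit(masks,parts,p0,z,occ=None):
    def cost(p):
        e=0
        for c,m in masks.items():
            a=sil(parts,p,z,c)
            if occ: a&=~sil(occ,p,z,c)
            e+=1-(a&m).sum()/max(1,(a|m).sum())
        return e
    for d in((.015,.015,.15),(.004,.004,.04)):
        r=minimize(cost,p0,method='Nelder-Mead',options=dict(initial_simplex=np.array([p0]+[np.array(p0)+np.eye(3)[k]*d[k] for k in range(3)]),xatol=1e-4,fatol=1e-4,maxiter=120));p0=r.x
    return r.x,r.fun
def comp(m,uv,rad=12):
    n,l,st,_=cv2.connectedComponentsWithStats(m.astype(np.uint8));u,v=int(uv[0]*S),int(uv[1]*S)
    w=l[v-rad:v+rad,u-rad:u+rad];k=np.bincount(w[w>0]).argmax();return l==k
E
python3 - <<'E'
from fit import *
im={c:cv2.imread(f"pics/{c}0.png") for c in("top","scene")}
mo={'top':comp(colmask(im['top'],'orange'),(433,315)),'scene':comp(colmask(im['scene'],'orange'),(259,211))}
mb={'top':comp(colmask(im['top'],'blue'),(305,220)),'scene':comp(colmask(im['scene'],'blue'),(320,303))}
print([m.sum()/16 for m in (*mo.values(),*mb.values())])
a=unproj((417,350),.018,'top');b=unproj((447,280),.03,'top');yaw=np.arctan2(*(b-a)[1::-1]);f=unproj((428,325),.05,'top');print(a,b,yaw)
a2=unproj((289,268),.04,'top');b2=unproj((325,160),.04,'top');y2=np.arctan2(*(b2-a2)[1::-1]);k=(a2+b2)/2
res={}
for n,ms in (('both',None),('top',['top']),('scene',['scene'])):
    w,e=fit({c:mo[c] for c in (ms or mo)},WEDGE,[f[0],f[1],yaw],0);print(n,'wedge',w.round(4),e)
    g,e2=fit({c:mb[c] for c in (ms or mb)},BAR,[k[0],k[1],y2],.018,KNOB);print(n,'bar',g.round(4),e2)
    if n=='both': W,B=w,g
np.save('W.npy',W);np.save('B.npy',B)
for n,uv,z in(('TL',(267,126),.018),('TR',(413,163),.018),('BR',(368,342),.018),('BL',(218,298),.018)):
    print(n,unproj(uv,z,'top').round(4))
o=[]
for c,ctr,sz in(('top',(345,235),(270,220)),('top',(465,315),(150,110))):
    i=cv2.resize(im[c],None,fx=S,fy=S,interpolation=cv2.INTER_CUBIC)
    for p,P,z in((W,WEDGE,0),(B,BAR,.018),(B,KNOB,.018)):
        cs,_=cv2.findContours(sil(P,p,z,c).astype(np.uint8),cv2.RETR_EXTERNAL,cv2.CHAIN_APPROX_NONE);cv2.drawContours(i,cs,-1,(0,255,0),1)
    x,y=ctr;w,h=sz;o.append(i[(y-h//2)*S:(y+h//2)*S,(x-w//2)*S:(x+w//2)*S])
a=cv2.resize(o[0],(480,391));b=cv2.resize(o[1],(320,235))
cv2.imwrite('pics/fit0.png',np.hstack([a,np.vstack([b,np.zeros((156,320,3),np.uint8)])]))
E
```

```text
Traceback (most recent call last):
  File "fit.py", line 41, in comp
    w=l[v-rad:v+rad,u-rad:u+rad];k=np.bincount(w[w>0]).argmax();return l==k
                                   ~~~~~~~~~~~~~~~~~~~~~~~~~~^^
ValueError: attempt to get argmax of an empty sequence
```

Run:
```python
import cv2
for c,L in(("top",[(433,305),(430,325),(419,350),(415,330),(444,285),(460,330),(460,280),(310,220),(321,168),(335,220)]),("scene",[(259,215),(266,193),(284,200),(245,222),(280,240),(320,303),(301,298),(290,325)])):
    h=cv2.cvtColor(cv2.imread(f"pics/{c}0.png"),cv2.COLOR_BGR2HSV)
    print(c,[(p,h[p[1],p[0]].tolist()) for p in L])
```

```text
top [((433, 305), [17, 225, 254]), ((430, 325), [15, 234, 250]), ((419, 350), [12, 227, 190]), ((415, 330), [12, 206, 166]), ((444, 285), [19, 229, 255]), ((460, 330), [14, 174, 191]), ((460, 280), [13, 173, 180]), ((310, 220), [109, 192, 110]), ((321, 168), [110, 188, 111]), ((335, 220), [12, 188, 69])]
scene [((259, 215), [13, 195, 169]), ((266, 193), [13, 199, 190]), ((284, 200), [12, 195, 170]), ((245, 222), [13, 196, 168]), ((280, 240), [14, 135, 168]), ((320, 303), [110, 132, 106]), ((301, 298), [4, 39, 46]), ((290, 325), [110, 132, 104])]
```

```bash
sed -i "s/return (H>=8).*/return (H>=7)\&(H<=22)\&(s>(190 if c=='top' else 165))\&(v>120)/; s/def colmask(im,kind)/def colmask(im,kind,c='top')/; s/(s>120)/(s>85)/" fit.py
cat > run1.py <<'E'
from fit import *
im={c:cv2.imread(f"pics/{c}0.png") for c in("top","scene")}
mo={'top':comp(colmask(im['top'],'orange'),(433,315)),'scene':comp(colmask(im['scene'],'orange','scene'),(259,213))}
mb={'top':comp(colmask(im['top'],'blue'),(305,220)),'scene':comp(colmask(im['scene'],'blue'),(320,303))}
print([m.sum()/16 for m in (*mo.values(),*mb.values())])
a=unproj((417,350),.018,'top');b=unproj((447,280),.03,'top');yaw=np.arctan2(*(b-a)[1::-1]);f=unproj((428,325),.05,'top');print(a,b,yaw)
a2=unproj((289,268),.04,'top');b2=unproj((325,160),.04,'top');y2=np.arctan2(*(b2-a2)[1::-1]);k=(a2+b2)/2
for n,ms in (('both',None),('top',['top']),('scene',['scene'])):
    w,e=fit({c:mo[c] for c in (ms or mo)},WEDGE,[f[0],f[1],yaw],0);print(n,'wedge',w.round(4),e)
    g,e2=fit({c:mb[c] for c in (ms or mb)},BAR,[k[0],k[1],y2],.018,KNOB);print(n,'bar',g.round(4),e2)
    if n=='both': W,B=w,g
np.save('W.npy',W);np.save('B.npy',B)
for n,uv,z in(('TL',(267,126),.018),('TR',(413,163),.018),('BR',(368,342),.018),('BL',(218,298),.018)):
    print(n,unproj(uv,z,'top').round(4))
o=[]
for c,ctr,sz in(('top',(335,235),(240,220)),('top',(465,315),(150,110))):
    i=cv2.resize(im[c],None,fx=S,fy=S,interpolation=cv2.INTER_CUBIC)
    for p,P,z in((W,WEDGE,0),(B,BAR,.018),(B,KNOB,.018)):
        cs,_=cv2.findContours(sil(P,p,z,c).astype(np.uint8),cv2.RETR_EXTERNAL,cv2.CHAIN_APPROX_NONE);cv2.drawContours(i,cs,-1,(0,255,0),1)
    x,y=ctr;w,h=sz;o.append(i[(y-h//2)*S:(y+h//2)*S,(x-w//2)*S:(x+w//2)*S])
a=cv2.resize(o[0],(480,440));b=cv2.resize(o[1],(320,235))
cv2.imwrite('pics/fit0.png',np.hstack([a,np.vstack([b,np.zeros((205,320,3),np.uint8)])]))
E
python3 run1.py
```

```text
[np.float64(1433.3125), np.float64(1297.75), np.float64(2055.75), np.float64(1778.0)]
[ 0.41268368 -0.10791222  0.018     ] [ 0.53070802 -0.15916667  0.03      ] -0.4096962388663829
both wedge [ 0.4567 -0.1258 -0.3468] 0.10002207548784425
both bar [ 0.6437  0.0861 -0.2622] 0.35948377230001227
top wedge [ 0.4555 -0.126  -0.3446] 0.06388441620610119Traceback (most recent call last):
  File "run1.py", line 10, in <module>
    g,e2=fit({c:mb[c] for c in (ms or mb)},BAR,[k[0],k[1],y2],.018,KNOB);print(n,'bar',g.round(4),e2)
         ~~~^^^^^^^^^^^^^^^^^^^^^^^^^^^^^^^^^^^^^^^^^^^^^^^^^^^^^^^^^^^^
  File "fit.py", line 37, in fit
    r=minimize(cost,p0,method='Nelder-Mead',options=dict(initial_simplex=np.array([p0]+[np.array(p0)+np.eye(3)[k]*d[k] for k in range(3)]),xatol=1e-4,fatol=1e-4,maxiter=120));p0=r.x
    res = _minimize_neldermead(fun, x0, args, callback, bounds=bounds,
                               **options)
    fxcc = func(xcc)
    fx = function(np.copy(x), *(wrapper_args + args))
  File "fit.py", line 33, in cost
    if occ: a&=~sil(occ,p,z,c)
                ~~~^^^^^^^^^^^
  File "fit.py", line 19, in sil
    h=cv2.convexHull(((proj(place(P,p,z),c)+.5)*S*16).astype(np.int32));cv2.fillConvexPoly(m,h,1,shift=4)
                       ~~~~^^^^^^^^^^^^^^^^
  File "fit.py", line 13, in proj
    i=vision.camera_info(c);q=(P@i['R'].T+i['t'])@i['mtx'].T;return q[:,:2]/q[:,2:]
ValueError: time passes only in moves, steps and waits
```

```bash
sed -i "s/^S=4/S=4\nCI={c:vision.camera_info(c) for c in('top','scene')}/; s/i=vision.camera_info(c);/i=CI[c];/" fit.py
sed -i "s/    x,y=ctr;w,h=sz/    i[mb[c]^cv2.erode(mb[c].astype(np.uint8),np.ones((3,3))).astype(bool)]=(0,0,255)\n    x,y=ctr;w,h=sz/" run1.py
python3 run1.py; python3 -c "from station import get_state;print(get_state()['time'])"
```

```text
[np.float64(1433.3125), np.float64(1297.75), np.float64(2055.75), np.float64(1778.0)]
[ 0.41268368 -0.10791222  0.018     ] [ 0.53070802 -0.15916667  0.03      ] -0.4096962388663829
both wedge [ 0.4567 -0.1258 -0.3468] 0.10002207548784425
both bar [ 0.6437  0.0861 -0.2622] 0.35948377230001227
top wedge [ 0.4555 -0.126  -0.3446] 0.06388441620610119
top bar [ 0.6433  0.0882 -0.2643] 0.15069752352114196
scene wedge [ 0.4575 -0.1257 -0.3478] 0.020976353928298996
scene bar [ 0.6419  0.0838 -0.253 ] 0.19144446028803652
TL [0.8056 0.1511 0.018 ]
TR [ 0.7368 -0.107   0.018 ]
BR [ 0.4259 -0.025   0.018 ]
BL [0.5005 0.2329 0.018 ]
1.0
```

View pics/fit0.png

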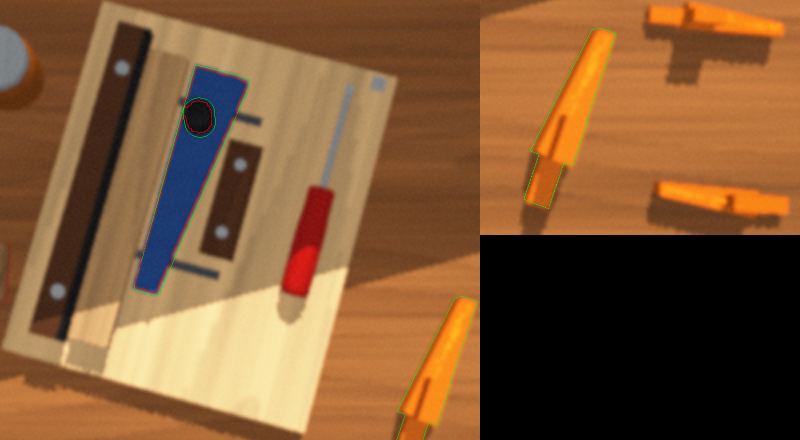

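Crop check: the 148 mm wedge outline fits A at top (431,317), and B and C are clearly shorter, so the choice stands. The bar fit agrees with the board corners to about 1–2 mm. Now I'll push the knob, stopping on force.

```bash
cat > rob.py <<'E'
import numpy as np
from station import ctrl,get_state,vision,ticket
YAW=-0.262; J0=np.array([.6172,.0630]); ex=np.array([np.cos(YAW),np.sin(YAW)]); ey=np.array([-ex[1],ex[0]])
def J(x,y,z): return np.r_[J0+ex*x/1e3+ey*y/1e3,z/1e3]      # jig mm -> world
def toJ(p): d=np.asarray(p)[:2]-J0; return np.array([d@ex,d@ey])*1e3
def q(a): return np.array([0,np.cos(a/2),np.sin(a/2),0])
def F(d,b=0): return float(np.asarray(get_state()['contact_force'])[:2]@d)-b
def guard(d,step,fmax,dist,v=.03,log=False,base=None):
    """step along planar unit d (mm) till resisting force >= fmax"""
    b=F(d) if base is None else base; p=np.array(get_state()['tcp_pos']);n=0;f=0;tr=[]
    while n<dist:
        n+=step; ctrl.movel(p+np.r_[d,0]*n/1e3,max_speed=v); f=-(F(d)-b); tr.append(round(f,1))
        if f>=fmax: break
    if log: print(tr)
    return n,f,b
E
python3 - <<'E'
from rob import *
from fit import unproj
for uv in((331,194.5),(315,250)): print('rail',toJ(unproj(uv,.042,'top')).round(1))
print('knob',toJ(np.load('B.npy')[:2]))
ctrl.close_gripper()
a=q(YAW)
ctrl.movep(J(70,-16,110),a); ctrl.movel(J(70,-16,58),max_speed=.12)
t=get_state()['time'];n,f,b=guard(ey,2,1.2,24,log=True);s=get_state();print(n,f,b,toJ(s['tcp_pos']),s['time']-t,s['time'])
E
```

```text
rail [64.  -9.4]
rail [-35.3  -7.7]
knob [19.60483419 29.15801375]
[1.0, 1.7]
4 1.7478677084048786 1.3458400347554609 [ 70.26508949 -11.70073414] 0.5 5.6583
```

Run:
```python
from rob import *
n,f,b=guard(ey,1,2.6,30,log=True,base=1.3458);s=get_state();print(n,f,toJ(s['tcp_pos']),s['time'])
```

```text
[0.8, 1.5, 1.9, 1.5, 0.7, 0.4, 2.5, 2.5, 2.2, 2.1, 1.8, 2.2, 2.8]
13 2.754267202795673 [70.27283159  1.46690468] 8.9083
```

Run:
```python
from rob import *
n,f,b=guard(ey,.7,6.5,20,log=True,base=1.3458);s=get_state();print(n,f,toJ(s['tcp_pos']),s['time'])
```

```text
[3.8, 4.8, 4.3, 4.7, 5.3, 6.8]
4.2 6.847808618907544 [70.3125932   4.79576571] 10.4083
```

Run:
```python
from rob import *
import cv2
print(get_state()['contact_force'])
o=[]
for c,(x,y,w,h) in(('top',(210,120,190,180)),('scene',(230,210,200,190))):
    im,_=vision.grab_frame(c);cv2.imwrite(f'pics/{c}1.png',im);o.append(cv2.resize(im[y:y+h,x:x+w],(400,380),interpolation=cv2.INTER_CUBIC))
cv2.imwrite('pics/c1.png',np.hstack(o))
```

```text
[-0.76967179 -5.49000635  0.97441076]
```

View pics/c1.png

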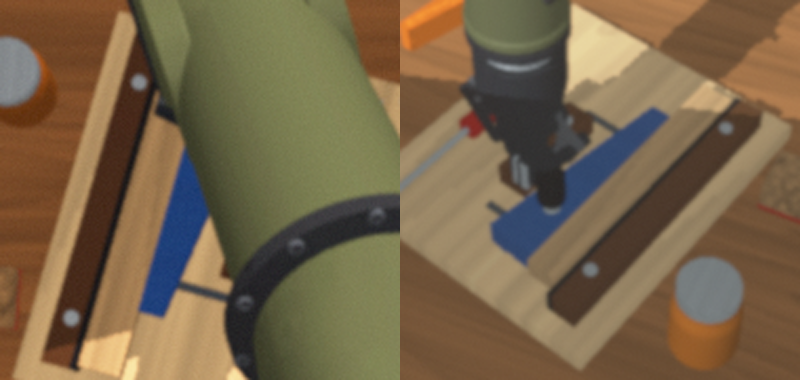

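The scene crop shows the bar pressed on the batten at about (540,270). The batten lies along the black facing with no visible gap. I'll press a little more to confirm it's hard, then pick up the wedge.

Run:
```python
from rob import *
p0=toJ(get_state()['tcp_pos'])
n,f,b=guard(ey,.7,10,5,log=True,base=1.3458);s=get_state();print(n,f,toJ(s['tcp_pos'])-p0,s['time'])
p=np.array(s['tcp_pos']); ctrl.movel(p-np.r_[ey,0]*.02,max_speed=.12)
p=np.array(get_state()['tcp_pos']); ctrl.movel(np.r_[p[:2],.16],max_speed=.2)
W=np.load('W.npy'); a=q(W[2])
ctrl.movep([W[0],W[1],.13],a); ctrl.ungrasp()
import cv2
im,_=vision.grab_frame('scene');cv2.imwrite('pics/s2.png',im)
im,_=vision.grab_frame('top');cv2.imwrite('pics/t2.png',im)
print(get_state()['time'],get_state()['tcp_pos'])
from fit import *
im=cv2.imread('pics/t2.png');m=comp(colmask(im,'blue'),(303,220));B=np.load('B.npy')
g,e=fit({'top':m},BAR,[B[0]+ey[0]*.014,B[1]+ey[1]*.014,B[2]],.018,KNOB);print('top bar',g.round(4),e,toJ(g[:2]))
im=cv2.imread('pics/s2.png');m=comp(colmask(im,'blue'),(325,309))
g,e=fit({'scene':m},BAR,[B[0]+ey[0]*.014,B[1]+ey[1]*.014,B[2]],.018,KNOB);print('scene bar',g.round(4),e,toJ(g[:2]))
cv2.imwrite('pics/c2.png',np.hstack([cv2.resize(cv2.imread('pics/t2.png')[120:310,210:400],(400,400)),cv2.resize(cv2.imread('pics/s2.png')[210:400,230:420],(400,400))]))
```

```text
[6.7, 7.7, 8.3, 9.7, 11.5]
3.5 11.543511599343194 [-0.0039272   0.26435817] 11.7583
14.7083 [ 0.4567009  -0.12585289  0.13004756]
top bar [ 0.6461  0.0974 -0.2585] 0.1434522682392404 [18.9742496  40.70357094]
scene bar [ 0.6434  0.0914 -0.2177] 0.34330713179184114 [17.92599654 34.19929993]
```

View pics/c2.png

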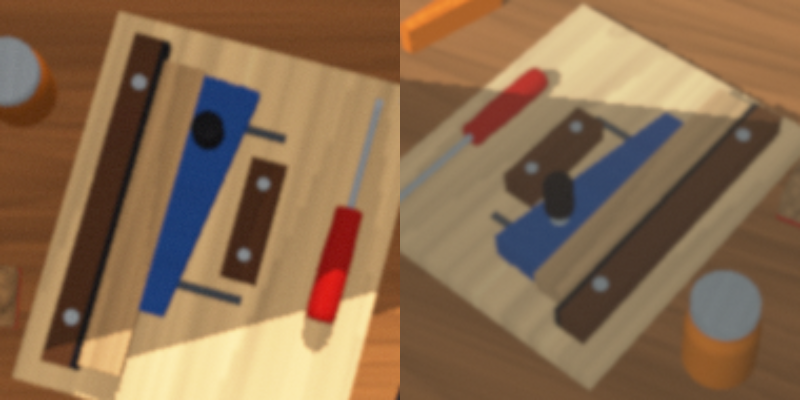

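The last 3.5 mm of commanded push moved the TCP only 0.26 mm, at 11.5 N. The crop shows the batten flush on the facing and the bar flush on the batten, with the knob at about (207,130). Now I pick up the wedge.

Run:
```python
from rob import *
import cv2
W=np.load('W.npy')
ctrl.movel([W[0],W[1],.036],max_speed=.1); ctrl.close_gripper(30)
s=get_state();print(s['width'],s['contact_force'])
ctrl.movel([W[0],W[1],.15],max_speed=.15)
s=get_state();print(s['width'],s['contact_force'])
ctrl.movep(J(-102,10,150),q(YAW))
ctrl.movel(J(-102,10,85),max_speed=.12)
o=[]
for c,(x,y,w,h) in(('top',(210,160,250,250)),('scene',(200,150,220,220))):
    im,_=vision.grab_frame(c);cv2.imwrite(f'pics/{c}3.png',im);o.append(cv2.resize(im[y:y+h,x:x+w],(400,400),interpolation=cv2.INTER_CUBIC))
cv2.imwrite('pics/c3.png',np.hstack(o));print(get_state()['time'],toJ(get_state()['tcp_pos']))
```

```text
0.015190216703667447 [-0.43599862 -0.52876794  3.81704402]
0.015470717818111757 [-0.37567121  0.80738382 -1.78794254]
19.0667 [-101.31779018    9.99907373]
```

View pics/c3.png

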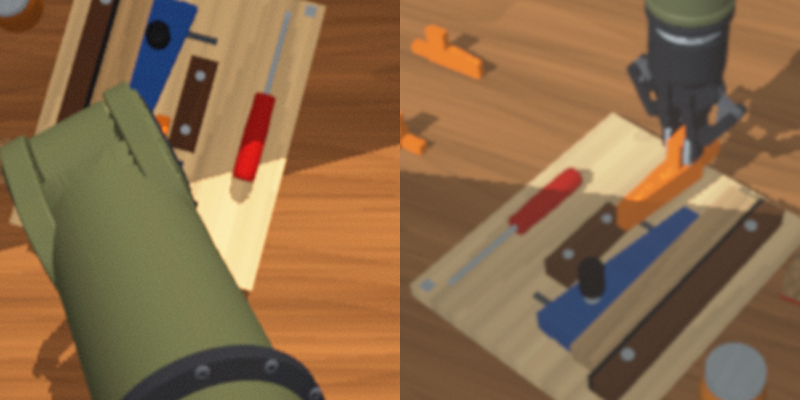

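Run:
```python
from rob import *
from fit import *
im=cv2.imread('pics/scene3.png');m=comp(colmask(im,'orange','scene'),(360,240))
# ignore pixels taken by the dark fingers: fit body+tail only, away from fin region
im2=cv2.imread('pics/top3.png');mt=colmask(im2,'orange')[228*S:246*S,305*S:320*S]
ys,xs=np.nonzero(mt);print('top tip px',xs.min()/S+305,xs.max()/S+305,ys.min()/S+228)
k=ys<ys.min()+8;u=(xs[k].mean())/S+305;print('tip', toJ(unproj((u,ys.min()/S+228),.081,'top')),'expected',toJ(J(-101.3+92,10-6,0)))
p0=np.r_[J(-101.3,10,0)[:2],YAW]
g,e=fit({'scene':m},[WEDGE[0]],p0,.049);print(toJ(g[:2]),g[2],e)
o=cv2.resize(im,None,fx=S,fy=S)
for p,cl in((g,(0,255,0)),(p0,(255,0,255))):
    cs,_=cv2.findContours(sil(WEDGE,p,.049,'scene').astype(np.uint8),cv2.RETR_EXTERNAL,cv2.CHAIN_APPROX_NONE);cv2.drawContours(o,cs,-1,cl,1)
cv2.imwrite('pics/c3b.png',o[190*S:310*S,300*S:420*S])
```

```text
top tip px 308.0 315.75 232.25
tip [-12.02246045   3.82685334] expected [-9.3  4. ]
[-101.64828756    8.30429086] -0.22730762015055073 0.2746382889494653
```

View pics/c3b.png

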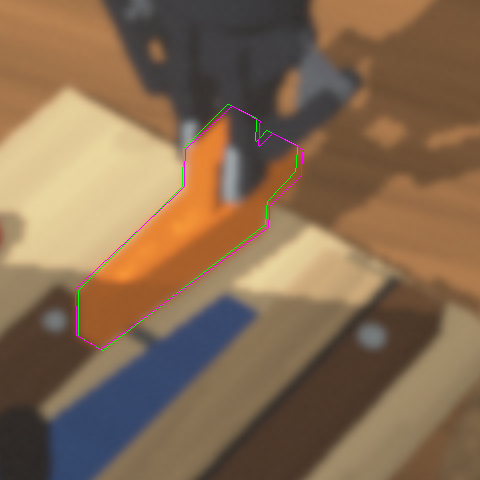

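The held wedge matches the expected outline: both overlays coincide and the tip is within 3 mm. Next I lower it into the mouth and slide it in.

Run:
```python
from rob import *
b=get_state()['contact_force'][2]
ctrl.movel(J(-102,10,60),max_speed=.08)
for z in np.arange(59,51,-1.):
    ctrl.movel(J(-102,10,z),max_speed=.03); f=get_state()['contact_force'][2]-b
    print(z,round(f,1),end='; ')
    if f>2.5: break
zz=z+.3
ctrl.movel(J(-102,7,zz),max_speed=.05)
s=get_state();print(s['contact_force'],s['tcp_pos'],s['time'])
bx=F(ex)
ctrl.movel(J(-80,7,zz),max_speed=.05);print(F(ex)-bx,F(ey))
n,f,_=guard(ex,3,3.5,40,log=True,base=bx);s=get_state();print(n,f,toJ(s['tcp_pos']),s['contact_force'],s['time'])
```

```text
59.0 0.9; 58.0 0.2; 57.0 0.7; 56.0 1.1; 55.0 0.0; 54.0 3.2; [-0.0254895   2.03102227 -0.29113632] [0.52061134 0.09645811 0.05433833] 21.275
2.346098655299337 2.5508226822914386
[-1.3, -0.1, 0.2, -1.3, -0.2, -0.6, 0.1, 0.3, -1.5, 0.2, 0.6, 0.7, 0.7, 0.7]
42 0.7267789947442316 [-37.10753682   7.4240418 ] [-0.10500316  4.54046885 -0.194474  ] 25.3917
```

Run:
```python
from rob import *
x=toJ(get_state()['tcp_pos'])[0]
bx=F(ex);ctrl.movel(J(x,8.2,54.3),max_speed=.05);print(F(ex),F(ey))
n,f,_=guard(ex,2,2.5,16,log=True);s=get_state();print(n,f,toJ(s['tcp_pos']),s['contact_force'],s['time'])
```

```text
-2.214913678958068 1.5680654583346816
[-0.9, -1.2, -0.5, -1.7, -1.3, -1.6, 0.0, 2.9]
16 2.8621220336510746 [-21.74329123   7.41340683] [-4.62947219  2.33791298  2.83520326] 27.6417
```

Contact felt with the tip near jig x = 70. I'll release, re-orient, and go behind the tail.

Run:
```python
from rob import *
import cv2
x,y=toJ(get_state()['tcp_pos'])
ctrl.ungrasp(); ctrl.movel(J(x,y,140),max_speed=.2)
p=J(x-56-34,y-.3,140)
c=[(np.abs(np.array(j)-get_state()['qpos']).max(),a) for a in(YAW+np.pi/2,YAW-np.pi/2) if (j:=ctrl.ik(p,q(a))) is not None];print(c)
ctrl.movep(p,q(min(c)[1])); ctrl.close_gripper()
ctrl.movel(J(x-90,y-.3,25),max_speed=.15)
s=get_state();print(s['contact_force'],toJ(s['tcp_pos']),s['width'],s['time'])
im,_=vision.grab_frame('scene');cv2.imwrite('pics/s4.png',im)
cv2.imwrite('pics/c4.png',cv2.resize(im[170:390,210:430],(600,600),interpolation=cv2.INTER_CUBIC))
```

```text
[(np.float64(1.2104006212456688), 1.3087963267948965), (np.float64(1.5009236333264748), -1.8327963267948966)]
[ 0.34178198  0.74297622 -0.66115048] [-111.4250709     7.53950331] -2.09001753723194e-05 31.6917
```

View pics/c4.png

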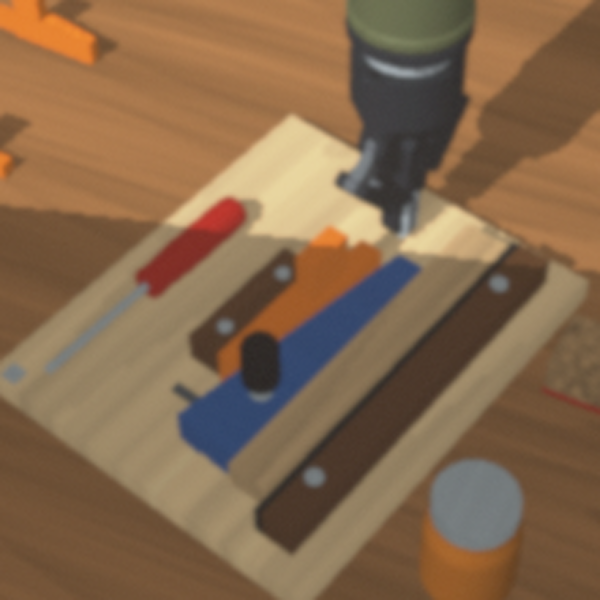

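The wedge lies in the channel between rail and bar, with the finger behind its tail at about (400,220). Now the force-guarded push.

```bash
cat >> rob.py <<'E'
def Favg(d,n=4):
    v=[]
    for _ in range(n): v.append(F(d)); ctrl.pause(.04)
    return float(np.mean(v))
E
python3 - <<'E'
from rob import *
b=Favg(ex);print('base',b)
n,f,_=guard(ex,2,2.5,40,v=.04,log=True,base=b);print(n,f,toJ(get_state()['tcp_pos']),get_state()['time'])
n,f,_=guard(ex,1,8,25,log=True,base=b);s=get_state();print(n,f,toJ(s['tcp_pos']),s['contact_force'],s['time'])
E
```

```text
base 0.3268060871593367
[0.9, 0.2, 0.0, 1.1, 0.4, 0.3, 0.7, 0.1, 0.8, 0.6, 0.9, 4.4]
24 4.3635034343278445 [-88.55713714   7.32917232] 34.9083
[6.0, 8.9]
2 8.855014472657672 [-88.26138889   7.32930441] [-8.3469647   1.79949846  4.70120004] 35.4083
```

Run:
```python
from rob import *
b=.33;p=np.array(get_state()['tcp_pos']);p[2]=.025;print(toJ(p));tr=[]
# continue from the last commanded x (a little ahead of the measured one)
n0=2*12+2; start=J(-111.43,7.4,25)
n=n0
while n<n0+25:
    n+=.5; ctrl.movel(start+np.r_[ex,0]*n/1e3,max_speed=.03); f=-(Favg(ex,3)-b); tr.append((round(f,1),round(toJ(get_state()['tcp_pos'])[0],2)))
    if f>=14.6: break
ctrl.pause(.5);print(tr,-(Favg(ex,6)-b));s=get_state();print(n,toJ(s['tcp_pos']),s['contact_force'],s['time'])
```

```text
[-88.26138889   7.32930441]
[(12.2, np.float64(-87.72)), (13.7, np.float64(-87.55)), (14.4, np.float64(-87.38)), (15.2, np.float64(-87.18))] 15.525464179972946
28.0 [-87.13210472   7.28777179] [-15.45187362   2.40687752  13.32901111] 37.6583
```

A steady 15.5 N is reached and the wedge has stopped. I'll retract and check.

```bash
python3 - <<'E'
from rob import *
import cv2
p=np.array(get_state()['tcp_pos']); ctrl.movel(p-np.r_[ex,0]*.03,max_speed=.08)
p=np.array(get_state()['tcp_pos']); ctrl.movel(np.r_[p[:2],.2],max_speed=.15)
ctrl.movep([.35,-.3,.3],get_state()['eef_rot'])
o=[]
for c,(x,y,w,h) in(('top',(210,120,190,190)),('scene',(210,190,200,200))):
    im,_=vision.grab_frame(c);cv2.imwrite(f'pics/{c}5.png',im);o.append(cv2.resize(im[y:y+h,x:x+w],(400,400),interpolation=cv2.INTER_CUBIC))
cv2.imwrite('pics/c5.png',np.hstack(o));print(get_state()['time'],get_state()['contact_force'])
E
python3 - <<'E'
from rob import *
from fit import *
im=cv2.imread('pics/top5.png');im2=cv2.imread('pics/scene5.png')
p0=np.r_[J(-17,7,0)[:2],YAW]
def near(m,c): return m&cv2.dilate(sil(WEDGE,p0,.018,c).astype(np.uint8),np.ones((60,60))).astype(bool)
for c,i in(('top',im),('scene',im2)):
    m=near(colmask(i,'orange',c),c)
    g,e=fit({c:m},WEDGE,p0,.018,KNOB if 0 else None);print(c,toJ(g[:2]),g[2],e)
B=np.load('B.npy');m=comp(colmask(im,'blue'),(300,225))
E
```

```text
41.275 [-0.27719261  0.41109906 -0.14546812]
top [-18.95176745   7.53403073] -0.26040894391517677 0.129894836970882
scene [-20.39943868   4.9720432 ] -0.23834353419572113 0.43916609706083387
```

View pics/c5.png

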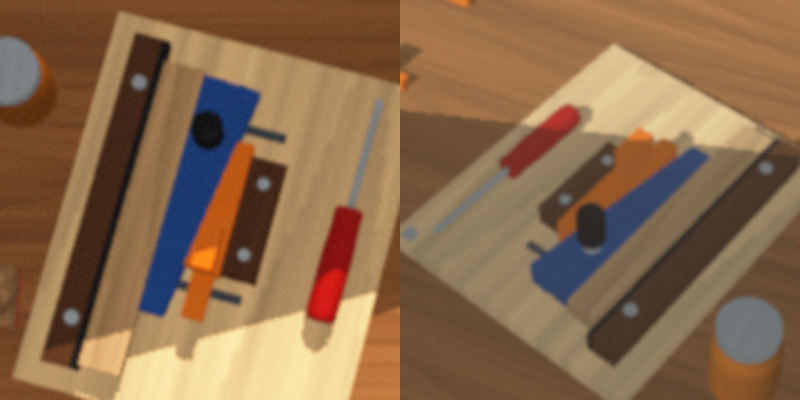

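The wedge sits along the rail against the ramp, with the tail at about (195,305) and the tip at about (245,145) in the top crop. One depth check for flatness, then I hand in.

Run:
```python
from rob import *
from fit import *
ims,d=vision.grab_frame('top');i=CI['top'];g=np.r_[J(-19,7.5,0)[:2],YAW]
for n,xy,z in(('tail rear',(-50,0),36),('tail fore',(-28,0),36),('fin',(0,0),84),('body mid',(35,-4),50),('body tip',(85,-6),50),('board ref',(-90,0),18)):
    uv=proj(place(np.array([[xy[0]/1e3,xy[1]/1e3,0]]),g,z/1e3),'top')[0];u,v=np.round(uv).astype(int)
    dd=np.median(d[v-1:v+2,u-1:u+2]);X=i['R'].T@(np.linalg.solve(i['mtx'],[u,v,1])*dd-i['t']);print(n,z,(X*1e3).round(1)[2])
```

```text
tail rear 36 36.7
tail fore 36 36.8
fin 84 82.6
body mid 50 50.8
body tip 50 50.4
board ref 18 18.8
```

Everything lies flat: depth heights match the model within about 1.5 mm.

```bash
python3 -c "
from station import ticket,get_state
print(get_state()['time']);ticket.close_job()"
```

```text
41.325
the job is handed in; nothing more can be done
```

The batten is clamped, and I handed the job in at 41.3 s of robot time.

**What I did**
- I pushed the bar by its knob until the batten stopped hard against the fence, at 11.5 N with only 0.26 mm of further travel.
- I set the largest wedge into the channel by its fin and let go.
- I pushed on its tail until it jammed at a steady 15.5 N, with the thin end near jig x = 73 mm, then backed the arm well clear.

**Last checks**
- **Flatness:** tail, body and fin heights match a wedge lying flat, within about 1.5 mm.
- **Alignment:** the top camera shows the wedge parallel to the jig within 0.002 rad.
- **Other things:** the screwdriver and the jar look untouched in the last pictures. I kept clear of the sanding block, but it is cut off in those crops, so I did not recheck it.

**Disagreements and gaps**
- The scene-camera fit of the wedge was poor because the bar and knob hide part of it. It was about 2.5 mm and 0.02 rad off the top view, so I did not rely on it.
- The tool also read about 13 N upward during the final push. I did not find out why, but the wedge stayed flat.
- I did not measure the squeeze on the batten directly or test the clamp by pulling on it.

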